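Make room in the carton row and put the spare carton away

ROBOT

A 6-joint arm with a two-finger parallel gripper is mounted at the origin on the work surface. World frame = base frame: x ahead of the robot, y to its left, z up, the work surface at z = 0. Lengths are in mm, angles in rad, forces in N, time in s.
With the tool pointing down it reaches from about 375 to 900 mm from the base axis. Payload 3.1 kg.
Tool frame: the origin (TCP) lies at the very end of the fingers, on their centre line; the grasp point (between the pads) lies 19 mm behind it (ctrl.hold_point_z is the distance from the TCP to the grasp point, in mm); z points along the fingers, y is the direction in which the jaws open and shut (so a half turn about z gives the same grasp; the last joint's range is limited). The gripper opens to 87 mm and grips with 3 to 60 N. Pads are 19 mm wide; open, the fingers measure 117 mm over their backs; the gripper's body (75 mm by 190 mm) begins 51 mm behind the grasp point.
Start: joints at [0.996, 0.527, 1.433, -0, 1.181, -0.178], TCP at [241.501, 576.432, 222.548] pointing down, gripper open.
Joint ranges: [-3.08, 3.08], [-0.75, 2.2], [0.22, 2.44], [-1.43, 4.57], [0, 2.65], [-2.85, 2.85]. Speed limits (rad/s): [2.79, 2.79, 3.14, 3.14, 3.14, 3.14].

INTERFACE

Orientations are given as [roll, pitch, yaw] about the fixed x, y, z axes, in that order (R = Rz(yaw) Ry(pitch) Rx(roll)).
In Python, from rig import ctrl gives the robot as it stands.
- The arm moves only by the tool play_rows, never from a script. Its argument "increments" is a list of rows, each an object of numbers: "x", "y", "z": the shift along the world's x, y, z in cm; "ax", "ay", "az": the turn, a rotation vector about the world's x, y, z in degrees; "hand": the closure, from -1 (fully open) to 1 (shut), so that 0 is half open. In form: [{"x": .., "y": .., "z": .., "ax": .., "ay": .., "az": .., "hand": ..}, ...]. A call has 1 to 8 rows; each row is the pose to reach, as a shift and turn from the pose commanded when the call began; what a row does not reach only later rows make up. A row lasts 1/10 s, in which the tool goes at most 50 mm and 8.59 degrees, less where a joint would pass 70% of its speed; a pose out of reach is approached as far as the arm can. A call with a gripper value outside its range is refused whole. The fingers move at their own pace and stop on an object; "force" is the grip in N (left out, the last holds). Time passes only in rows, so rows that repeat a pose let the fingers close. It gives the time, the measured TCP pose, the force and the opening at its end, in the units of the state.
- ctrl.observe(): the state, without advancing time (a new reading comes with each control period).
- ctrl.read_camera(name): name is "side" or "top"; returns (picture, depth): 400x640x3 uint8, blue, green, red; 400x640 float32, mm along the optical axis (not along the pixel's ray), 0 where there is no reading.
- ctrl.get_calibration(name): a dict with "camera_matrix" (3x3 intrinsics, pixels), "rvec" (rotation vector, rad) and "tvec" (3), from world to camera coordinates, as OpenCV has them. Camera axes: x right, y down, z forward; pixel columns grow to the right and rows downward; lengths in mm; the calibration is good to about 2 mm. A picture is of the moment at which its call begins. get_calibration takes no time and is no camera call.
- ctrl.job_done(): hands the job in, once; it reports no verdict.
The state is a dict: "clock": time; "joints": joint angles; "joint_vel": joint speeds; "effort": joint torques, N m; "ee_pos": TCP position; "tcp_rot": TCP orientation; "contact_force": force on the tool from outside, world axes, zero at the start; "moment": the same for the moment, N m; "grip_width": finger opening in mm.
Only numpy, scipy, OpenCV 4.12 (cv2) and the standard library are available. Lean on these libraries where they do the work, as an engineer would, in place of code of your own. Each camera call takes 0.05 s, during which the arm holds its last target. There are 200 camera calls.

TASK

Put the loose tall carton away in the row on the red tray, between the two tall cartons already there. The gap is too narrow, so first slide the cartons on both sides of it apart, feeling gently for when each side is packed against its end plate without crushing anything, then lower the carton into the gap without dropping it until it stands fully down, upright and in line with its neighbours. Leave the whole row upright in the tray and everything else on the table where it is.

Things in the scene. Friction and masses are not known exactly. Their poses are not given: they have to be found in the camera images.
- spare_mid (a point): White carton, 55 mm (its x) x 40 mm (its y) x 100 mm tall, 0.15 kg. The tall one to put away; stands loose on the table on one side of the tray (a short one on the other). Point: its centre, 50 mm above its underside; z up; both ends alike. Gripped from above across its 55 mm.
- tall_a_mid (a point): White carton, 55 mm (its x) x 40 mm (its y) x 100 mm tall, 0.15 kg. Tall one in the row, +y side of the gap. The row stands on a red tray (floor 6 mm up, lips 14 mm) between two black end plates; from +y: plate, short_a, tall_a, gap, tall_b, short_b, short_c, plate. Point: its centre, 50 mm above the floor; x across the row, y along it to the +y plate. 40 mm free before and behind it for fingers gripping its 55 mm.
- tall_b_mid (a point): White carton, 55 mm (its x) x 40 mm (its y) x 100 mm tall, 0.15 kg. Tall one in the row, -y side of the gap; point and axes as tall_a (y points to the gap). The gap is 6 to 9 mm as found, 44 mm once both sides are pushed fully together; one side alone is not enough. Cartons stay where left. They can be gripped across their 55 mm at mid-height and slid along; gripped high or pressed down they tip, raised 1 to 3 mm they move freely.
- short_a: White carton, 55 mm (its x) x 40 mm (its y) x 75 mm tall, 0.15 kg. In the row between tall_a and the +y end plate; origin at the centre of its underside. There is play of 6 to 28 mm in all between tall_a and the plate, differently shared each time. Sliding takes 1 to 5 N; once packed against the stiff springy plate (12 N per mm) force climbs fast; over 20 N crushes a carton.
- short_b: White carton, 55 mm (its x) x 40 mm (its y) x 75 mm tall, 0.15 kg. In the row beside tall_b, on its -y side; origin at the centre of its underside. Play of 7 to 32 mm in all between tall_b and the -y end plate; same care as short_a.
- short_c: White carton, 55 mm (its x) x 40 mm (its y) x 75 mm tall, 0.15 kg. In the row between short_b and the -y end plate. Origin at the centre of its underside.
- short_d: White carton, 55 mm (its x) x 40 mm (its y) x 75 mm tall, 0.15 kg. Stands on the table on the other side of the tray; not to be moved. Origin at the centre of its underside.
- tape: A roll of yellow tape lying flat on the table, 90 mm across, 25 mm high; bystander. Origin at the centre of its underside.
- driver: A screwdriver lying on the table; bystander.
- lockcase: A steel mortice lock case with a brass faceplate, 220 x 90 x 20 mm, lying on the table; bystander. Origin at the centre of its underside.
- handle: An aluminium door handle on its 160 x 45 mm plate, 55 mm high, lying on the table; bystander. Origin at the centre of the plate's underside.
Not all that is in view belongs to the job. What is shaped like the part that bears tall_b_mid but pink or purple is not meant.

How it is judged (in metres and radians):
On the way:
1. the gap between the two tall cartons has been opened to about the thickness of a carton (horizontal distance between tall_a_mid and tall_b_mid above 0.079 m), for 0.2 s.
At the end, for the whole second after the job is handed in: The spare stands still on the tray between the tall cartons (centres 37-49 mm apart along the row, in line to 12 mm, level to 5 mm, turned under 0.15 rad); it and the whole row upright to 0.06 rad; tall cartons within 45 mm, short ones within 40 mm of their starts (y of spare_mid in the frame of tall_a_mid between -0.049 and -0.037 m and y of spare_mid in the frame of tall_b_mid between 0.037 and 0.049 m and x of spare_mid in the frame of tall_a_mid between -0.012 and 0.012 m and z of spare_mid in the frame of tall_a_mid between -0.005 and 0.005 m and x of spare_mid in the frame of tall_b_mid between -0.012 and 0.012 m and z of spare_mid in the frame of tall_b_mid between -0.005 and 0.005 m and angle between the x axis of spare_mid and the x axis of tall_a_mid, either way round below 0.15 rad and angle between each of spare_mid, tall_a_mid, tall_b_mid, short_a, short_b, short_c's own z axis and vertical below 0.06 rad and height (world z) of spare_mid between 0.052 and 0.06 m and linear speed of spare below 0.01 m/s and distance of each of short_a, short_b, short_c from where it was at the start of the episode below 0.04 m and distance of each of tall_a_mid, tall_b_mid from where it was at the start of the episode below 0.045 m); the robot touches nothing.
It fails at once if a carton of the row, or the spare one, is pressed against another with more than 20 N (contact force between tall_a and short_a above 20 N or contact force between tall_b and short_b above 20 N or contact force between short_b and short_c above 20 N or contact force between spare and tall_a above 20 N or contact force between spare and tall_b above 20 N).
It fails at once if a carton of the row is tipped by more than 0.35 rad or lifted more than 30 mm (angle between any of tall_a_mid, tall_b_mid, short_a, short_b, short_c's own z axis and vertical above 0.35 rad or height (world z) of any of tall_a_mid, tall_b_mid above 0.086 m or height (world z) of any of short_a, short_b, short_c above 0.036 m).
It fails at once if the spare carton is dropped: let go over the row with its underside more than 10 mm above the tray's floor (horizontal distance between spare_mid and tall_a_mid below 0.08 m and horizontal distance between spare_mid and tall_b_mid below 0.08 m and height (world z) of spare_mid above 0.066 m and contact force between the fingers and spare below 0.05 N).
It fails at once if a bystander on the table is moved by more than 30 mm (distance of any of short_d, tape, driver, lockcase, handle from where it was at the start of the episode above 0.03 m).
It also fails if it takes over 72 s, if anything falls off the work surface, if the arm or the gripper's body presses on something with over 40 N, if the wrist force passes 120 N, or if a joint passes its speed limit or range.

## Working session

There is one attempt and no reset: what is moved stays moved. The work goes in short steps, Python scripts to look and compute and a tool call to move; the robot and the scene stay as the last step left them, time stands still between calls to the robot, and variables do not carry over. Pictures are saved under pics/ and viewed, about 8 in all and at most 12, crops included, and the job is handed in when it is done.

Besides the shell and the picture viewer there is one more tool, called as name(argument=value, ...), one argument or row to a line, values as JSON. play_rows: Moves the arm, as the interface text tells. Its arguments: {"type":"object","properties":{"increments":{"type":"array","items":{"type":"object","properties":{"x":{"type":"number"},"y":{"type":"number"},"z":{"type":"number"},"ax":{"type":"number"},"ay":{"type":"number"},"az":{"type":"number"},"hand":{"type":"number"}}}},"force":{"type":"number"}},"required":["increments"]}

```bash
ls; mkdir -p pics; cat > h.py <<'E'
import numpy as np, cv2
from rig import ctrl
def cal(n):
    c=ctrl.get_calibration(n); K=np.array(c["camera_matrix"],float)
    R=cv2.Rodrigues(np.array(c["rvec"],float))[0]; t=np.array(c["tvec"],float).reshape(3)
    return K,R,t
def cloud(n,d):
    K,R,t=cal(n); v,u=np.mgrid[:d.shape[0],:d.shape[1]]
    p=np.stack([(u-K[0,2])/K[0,0]*d,(v-K[1,2])/K[1,1]*d,d],-1)
    return (p-t)@R
def ray(n,uv,z):
    K,R,t=cal(n); uv=np.atleast_2d(np.array(uv,float))
    d=np.c_[(uv-K[[0,1],[2,2]])/K[[0,1],[0,1]],np.ones(len(uv))]@R; o=-R.T@t
    return o+d*((z-o[2])/d[:,2])[:,None]
E
python3 - <<'E'
from h import *
for n in("top","side"):
    im,d=ctrl.read_camera(n); cv2.imwrite(f"pics/{n}0.png",im); np.savez(f"{n}0.npz",im=im,d=d)
    K,R,t=cal(n); print(n,K.tolist(),(-R.T@t).round(),R.round(2).tolist())
print(ctrl.observe())
E
```

```text
pics
top [[448.6458642359185, 0.0, 327.28381125126657], [0.0, 448.6458642359185, 197.20477779944798], [0.0, 0.0, 1.0]] [ 480.    5. 1258.] [[0.01, -1.0, 0.01], [-1.0, -0.01, -0.05], [0.05, -0.01, -1.0]]
side [[412.72390919326443, 0.0, 324.67863302910666], [0.0, 412.72390919326443, 200.77435654184484], [0.0, 0.0, 1.0]] [337. 654. 561.] [[-0.95, -0.31, -0.02], [-0.16, 0.57, -0.81], [0.26, -0.76, -0.59]]
{'clock': 0.1, 'joints': array([ 9.95495000e-01,  5.28372203e-01,  1.43377531e+00, -7.90714186e-06,
        1.18140333e+00, -1.78498561e-01]), 'joint_vel': array([ 0.00024443, -0.00207913, -0.00297896, -0.00175307,  0.00147623,
        0.00052267]), 'effort': array([-4.45944970e-04, -4.40984452e+01, -1.77150124e+01,  6.34547300e-02,
        5.33929642e-02, -2.88906188e-05]), 'ee_pos': array([241.15308896, 575.88526677, 221.66974144]), 'tcp_rot': array([-3.13966428e+00, -3.40487800e-04,  2.74479257e+00]), 'contact_force': array([0.21465342, 0.23201933, 0.12645001]), 'moment': array([-0.00190468,  0.0355235 , -0.04187009]), 'grip_width': 87.44338701824942}
```

View pics/top0.png

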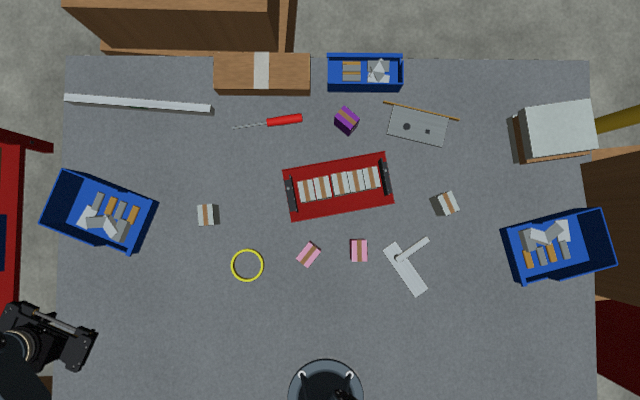

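View pics/side0.png

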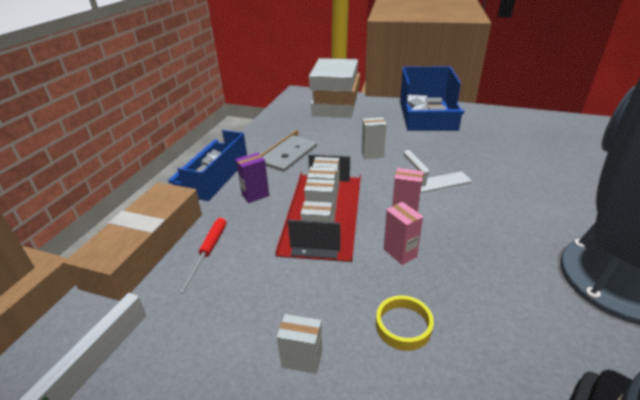

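The top view shows the row in the red tray at about (340,185), tilted. White loose cartons stand at (208,214) and (445,203). In the side view the far one (374,137) looks tall and the near one (300,343) looks short. I'll measure both from height masks.

```bash
python3 - <<'E'
from h import *
f=np.load("top0.npz"); im,d=f["im"],f["d"]; P=cloud("top",d)
print("table z",np.median(P[280:320,150:250,2]))
z=P[...,2]
def seg(lo,hi,box,tag):
    m=np.zeros(z.shape,np.uint8); u0,u1,v0,v1=box
    m[v0:v1,u0:u1]=((z>lo)&(z<hi)&(d>0))[v0:v1,u0:u1]
    n,l,s,c=cv2.connectedComponentsWithStats(m)
    for i in range(1,n):
        if s[i,4]<25: continue
        q=P[l==i]; r=cv2.minAreaRect(q[:,:2].astype(np.float32))
        print(tag,c[i].round(1),s[i,4],"z",np.median(q[:,2]).round(1),"rect",np.round(r[0],1),np.round(r[1],1),round(r[2],1),"mean",q.mean(0).round(1))
seg(85,120,(425,470,180,225),"right"); seg(60,120,(190,225,195,235),"left")
seg(94,120,(285,395,150,220),"row tall"); seg(60,93,(285,395,150,220),"row short/plate")
# tray by red
hsv=cv2.cvtColor(im,cv2.COLOR_BGR2HSV); m=cv2.inRange(hsv,(0,120,60),(8,255,255))|cv2.inRange(hsv,(172,120,60),(180,255,255))
m[:145]=0;m[225:]=0;m[:,:270]=0;m[:,405:]=0
q=np.argwhere(m)[:,::-1]; r=cv2.minAreaRect(ray("top",q,10)[:,:2].astype(np.float32)); print("tray",r)
K,R,t=cal("top")
# rectify row top at z=106 & z=81
s=cv2.resize(im[140:235,270:410],None,fx=5.5,fy=5.5,interpolation=cv2.INTER_CUBIC); cv2.imwrite("pics/row.png",s)
E
```

```text
table z -0.3294838310360634
right [447.6 203.2] 362 z 99.7 rect [ 529.6 -315.1] [55.6 41. ] 23.2 mean [ 529.2 -313.9   99.2]
left [205.8 214.5] 349 z 74.3 rect [494.9 318.5] [55.1 41.1] 6.7 mean [495.3 317.2  74. ]
row tall [340.1 183.2] 337 z 105.9 rect [578.5 -35. ] [55.3 40. ] 10.9 mean [578.3 -34.8 105.8]
row tall [322.2 187.2] 335 z 105.7 rect [567.7  11.1] [55.8 39.8] 11.2 mean [567.4  11.1 105.7]
row short/plate [384.4 176.4] 87 z 75.4 rect [ 600.9 -153.2] [97.4  5.1] 11.5 mean [ 600.1 -153.2   73.8]
row short/plate [363.3 179.2] 662 z 80.8 rect [592.1 -97.3] [56.  82.1] 11.2 mean [591.4 -96.9  80.4]
row short/plate [292.7 192.9] 69 z 75.3 rect [553.8  89.3] [97.2  4.1] 11.1 mean [554.1  89.2  74.7]
row short/plate [306.2 190.6] 326 z 80.8 rect [560.5  53.4] [55.4 40.1] 10.7 mean [560.   53.2  80.6]
tray ((578.57470703125, -31.667465209960938), (149.35337829589844, 291.7817687988281), 10.984964370727539)
```

View pics/row.png

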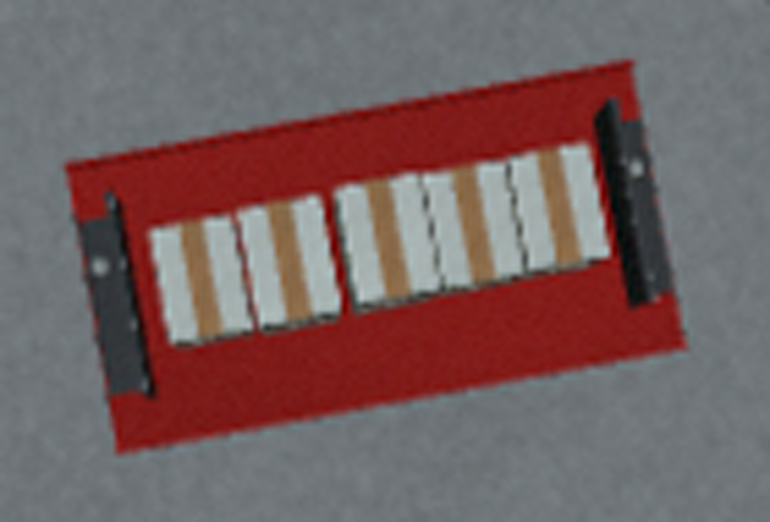

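Tops measured: tall_a at (567.6, 11.1), tall_b at (578.5, -35.0), row x axis at 11.1° from world x, and gap about 7.3 mm. The play is about 17 mm on each side. The spare is the right-hand carton, top at z = 100, centre (529.6, -315.1), turned 23.2°. I'll move above tall_a first.

play_rows(
  increments=[
    {"x": 4, "y": -7, "z": 0, "az": -7},
    {"x": 8, "y": -14, "az": -14},
    {"x": 12, "y": -21, "az": -21},
    {"x": 16, "y": -28, "az": -28},
    {"x": 20, "y": -35, "az": -35},
    {"x": 24, "y": -42, "az": -42},
    {"x": 28, "y": -49, "az": -49},
    {"x": 32.6, "y": -56.5, "az": -56.2},
  ],
  force=15,
)

```text
schema error: expected keys x, y, z, ax, ay, az, hand
```

play_rows(
  increments=[
    {"x": 4, "y": -7, "z": 0, "ax": 0, "ay": 0, "az": -7, "hand": -1},
    {"x": 8, "y": -14, "z": 0, "ax": 0, "ay": 0, "az": -14, "hand": -1},
    {"x": 12, "y": -21, "z": 0, "ax": 0, "ay": 0, "az": -21, "hand": -1},
    {"x": 16, "y": -28, "z": 0, "ax": 0, "ay": 0, "az": -28, "hand": -1},
    {"x": 20, "y": -35, "z": 0, "ax": 0, "ay": 0, "az": -35, "hand": -1},
    {"x": 24, "y": -42, "z": 0, "ax": 0, "ay": 0, "az": -42, "hand": -1},
    {"x": 28, "y": -49, "z": 0, "ax": 0, "ay": 0, "az": -49, "hand": -1},
    {"x": 32.6, "y": -56.5, "z": 0, "ax": 0, "ay": 0, "az": -56.2, "hand": -1},
  ],
  force=15,
)

```text
clock: 0.9
ee_pos: [440.7, 227.5, 222.4]
tcp_rot: [-3.141, -0.0, 1.759]
contact_force: [0.5, 0.1, 0.0]
grip_width: 87.4
```

play_rows(
  increments=[
    {"x": 2.5, "y": -4.3, "z": 0, "ax": 0, "ay": 0, "az": 0.2, "hand": -1},
    {"x": 5, "y": -8.6, "z": 0, "ax": 0, "ay": 0, "az": 0.2, "hand": -1},
    {"x": 7.5, "y": -12.9, "z": 0, "ax": 0, "ay": 0, "az": 0.2, "hand": -1},
    {"x": 10, "y": -17.2, "z": 0, "ax": 0, "ay": 0, "az": 0.2, "hand": -1},
    {"x": 12.6, "y": -21.9, "z": 0, "ax": 0, "ay": 0, "az": 0.2, "hand": -1},
    {"x": 12.6, "y": -21.9, "z": 0, "ax": 0, "ay": 0, "az": 0.2, "hand": -1},
    {"x": 12.6, "y": -21.9, "z": 0, "ax": 0, "ay": 0, "az": 0.2, "hand": -1},
    {"x": 12.6, "y": -21.9, "z": 0, "ax": 0, "ay": 0, "az": 0.2, "hand": -1},
  ],
  force=15,
)

```text
clock: 1.7
ee_pos: [565.0, 11.3, 222.0]
tcp_rot: [-3.139, -0.001, 1.768]
contact_force: [-0.6, 0.2, -0.4]
grip_width: 87.1
```

play_rows(
  increments=[
    {"x": 0.25, "y": 0, "z": -4, "ax": 0, "ay": 0, "az": 0, "hand": -1},
    {"x": 0.25, "y": 0, "z": -8, "ax": 0, "ay": 0, "az": 0, "hand": -1},
    {"x": 0.25, "y": 0, "z": -11, "ax": 0, "ay": 0, "az": 0, "hand": -1},
    {"x": 0.25, "y": 0, "z": -13.5, "ax": 0, "ay": 0, "az": 0, "hand": -1},
    {"x": 0.25, "y": 0, "z": -15.5, "ax": 0, "ay": 0, "az": 0, "hand": -1},
    {"x": 0.25, "y": 0, "z": -17, "ax": 0, "ay": 0, "az": 0, "hand": -1},
    {"x": 0.25, "y": 0, "z": -18, "ax": 0, "ay": 0, "az": 0, "hand": -1},
    {"x": 0.25, "y": 0, "z": -18, "ax": 0, "ay": 0, "az": 0, "hand": -1},
  ],
  force=15,
)

```text
clock: 2.5
ee_pos: [567.3, 12.0, 41.5]
tcp_rot: [-3.139, -0.001, 1.769]
contact_force: [-0.2, -0.4, 0.5]
grip_width: 87.0
```

```bash
python3 -c "
from h import *
print([ctrl.observe()[k] for k in('ee_pos','contact_force','tcp_rot')])"
```

```text
[array([567.27037828,  11.98575007,  41.53754455]), array([-0.16457928, -0.43519749,  0.52341917]), array([-3.13859535e+00, -1.30310612e-03,  1.76942098e+00])]
```

Now close on tall_a.

play_rows(
  increments=[
    {"x": 0, "y": 0, "z": 0, "ax": 0, "ay": 0, "az": 0, "hand": 0},
    {"x": 0, "y": 0, "z": 0, "ax": 0, "ay": 0, "az": 0, "hand": 0.5},
    {"x": 0, "y": 0, "z": 0, "ax": 0, "ay": 0, "az": 0, "hand": 0.5},
    {"x": 0, "y": 0, "z": 0, "ax": 0, "ay": 0, "az": 0, "hand": 0.5},
    {"x": 0, "y": 0, "z": 0, "ax": 0, "ay": 0, "az": 0, "hand": 0.5},
    {"x": 0, "y": 0, "z": 0, "ax": 0, "ay": 0, "az": 0, "hand": 0.5},
    {"x": 0, "y": 0, "z": 0, "ax": 0, "ay": 0, "az": 0, "hand": 0.5},
    {"x": 0, "y": 0, "z": 0, "ax": 0, "ay": 0, "az": 0, "hand": 0.5},
  ],
  force=15,
)

```text
clock: 3.3
ee_pos: [569.1, 10.2, 43.0]
tcp_rot: [3.141, 0.0, 1.767]
contact_force: [0.4, -0.6, 4.7]
grip_width: 55.1
```

play_rows(
  increments=[
    {"x": 0, "y": 0, "z": 0.1, "ax": 0, "ay": 0, "az": 0, "hand": 0.5},
    {"x": 0, "y": 0, "z": 0.2, "ax": 0, "ay": 0, "az": 0, "hand": 0.5},
    {"x": 0, "y": 0, "z": 0.2, "ax": 0, "ay": 0, "az": 0, "hand": 0.5},
  ],
)

```text
clock: 3.6
ee_pos: [568.5, 10.4, 44.2]
tcp_rot: [-3.141, -0.0, 1.767]
contact_force: [0.5, 0.3, -1.7]
grip_width: 55.2
```

Carton is lifted (about -1.5 N of weight). I'll slide it towards +y.

play_rows(
  increments=[
    {"x": -0.04, "y": 0.2, "z": 0, "ax": 0, "ay": 0, "az": 0, "hand": 0.5},
    {"x": -0.08, "y": 0.4, "z": 0, "ax": 0, "ay": 0, "az": 0, "hand": 0.5},
    {"x": -0.12, "y": 0.6, "z": 0, "ax": 0, "ay": 0, "az": 0, "hand": 0.5},
    {"x": -0.16, "y": 0.8, "z": 0, "ax": 0, "ay": 0, "az": 0, "hand": 0.5},
    {"x": -0.2, "y": 1.0, "z": 0, "ax": 0, "ay": 0, "az": 0, "hand": 0.5},
    {"x": -0.23, "y": 1.15, "z": 0, "ax": 0, "ay": 0, "az": 0, "hand": 0.5},
  ],
)

```text
clock: 4.2
ee_pos: [566.5, 22.1, 44.5]
tcp_rot: [3.142, 0.0, 1.768]
contact_force: [-0.4, -1.6, -2.2]
grip_width: 55.3
```

play_rows(
  increments=[
    {"x": -0.01, "y": 0.05, "z": 0, "ax": 0, "ay": 0, "az": 0, "hand": 0.5},
    {"x": -0.02, "y": 0.1, "z": 0, "ax": 0, "ay": 0, "az": 0, "hand": 0.5},
    {"x": -0.03, "y": 0.15, "z": 0, "ax": 0, "ay": 0, "az": 0, "hand": 0.5},
    {"x": -0.04, "y": 0.2, "z": 0, "ax": 0, "ay": 0, "az": 0, "hand": 0.5},
    {"x": -0.05, "y": 0.25, "z": 0, "ax": 0, "ay": 0, "az": 0, "hand": 0.5},
  ],
)

```text
clock: 4.7
ee_pos: [566.1, 24.3, 44.6]
tcp_rot: [3.142, 0.0, 1.767]
contact_force: [0.2, -1.2, -3.1]
grip_width: 55.1
```

play_rows(
  increments=[
    {"x": -0.01, "y": 0.05, "z": 0, "ax": 0, "ay": 0, "az": 0, "hand": 0.5},
    {"x": -0.02, "y": 0.1, "z": 0, "ax": 0, "ay": 0, "az": 0, "hand": 0.5},
    {"x": -0.02, "y": 0.1, "z": 0, "ax": 0, "ay": 0, "az": 0, "hand": 0.5},
  ],
)

```text
clock: 5.0
ee_pos: [565.9, 25.5, 44.6]
tcp_rot: [3.142, -0.0, 1.767]
contact_force: [1.1, -1.3, -1.4]
grip_width: 54.7
```

play_rows(
  increments=[
    {"x": -0.01, "y": 0.05, "z": 0, "ax": 0, "ay": 0, "az": 0, "hand": 0.5},
    {"x": -0.02, "y": 0.1, "z": 0, "ax": 0, "ay": 0, "az": 0, "hand": 0.5},
    {"x": -0.02, "y": 0.1, "z": 0, "ax": 0, "ay": 0, "az": 0, "hand": 0.5},
  ],
)

```text
clock: 5.3
ee_pos: [565.7, 26.4, 44.6]
tcp_rot: [3.142, -0.0, 1.767]
contact_force: [0.9, -1.4, -2.1]
grip_width: 54.6
```

play_rows(
  increments=[
    {"x": -0.01, "y": 0.04, "z": 0, "ax": 0, "ay": 0, "az": 0, "hand": 0.5},
    {"x": -0.01, "y": 0.07, "z": 0, "ax": 0, "ay": 0, "az": 0, "hand": 0.5},
    {"x": -0.01, "y": 0.07, "z": 0, "ax": 0, "ay": 0, "az": 0, "hand": 0.5},
  ],
)

```text
clock: 5.6
ee_pos: [565.5, 27.1, 44.5]
tcp_rot: [-3.142, -0.0, 1.767]
contact_force: [0.4, -1.7, -1.6]
grip_width: 54.7
```

play_rows(
  increments=[
    {"x": -0.01, "y": 0.04, "z": 0, "ax": 0, "ay": 0, "az": 0, "hand": 0.5},
    {"x": -0.01, "y": 0.07, "z": 0, "ax": 0, "ay": 0, "az": 0, "hand": 0.5},
    {"x": -0.01, "y": 0.07, "z": 0, "ax": 0, "ay": 0, "az": 0, "hand": 0.5},
  ],
)

```text
clock: 5.9
ee_pos: [565.5, 27.5, 44.6]
tcp_rot: [3.142, 0.0, 1.768]
contact_force: [0.7, -2.9, -2.5]
grip_width: 54.6
```

play_rows(
  increments=[
    {"x": -0.01, "y": 0.04, "z": 0, "ax": 0, "ay": 0, "az": 0, "hand": 0.5},
    {"x": -0.01, "y": 0.07, "z": 0, "ax": 0, "ay": 0, "az": 0, "hand": 0.5},
    {"x": -0.01, "y": 0.07, "z": 0, "ax": 0, "ay": 0, "az": 0, "hand": 0.5},
  ],
)

```text
clock: 6.2
ee_pos: [565.5, 27.8, 44.6]
tcp_rot: [-3.142, 0.001, 1.768]
contact_force: [0.4, -5.4, -1.0]
grip_width: 54.8
```

Force is climbing, so this side is packing. One more small push to confirm.

play_rows(
  increments=[
    {"x": -0.01, "y": 0.04, "z": 0, "ax": 0, "ay": 0, "az": 0, "hand": 0.5},
    {"x": -0.01, "y": 0.07, "z": 0, "ax": 0, "ay": 0, "az": 0, "hand": 0.5},
    {"x": -0.01, "y": 0.07, "z": 0, "ax": 0, "ay": 0, "az": 0, "hand": 0.5},
  ],
)

```text
clock: 6.5
ee_pos: [565.5, 27.9, 44.7]
tcp_rot: [-3.142, 0.002, 1.768]
contact_force: [-0.2, -6.7, -0.6]
grip_width: 54.7
```

play_rows(
  increments=[
    {"x": 0, "y": 0, "z": -0.05, "ax": 0, "ay": 0, "az": 0, "hand": 0.5},
    {"x": 0, "y": 0, "z": -0.1, "ax": 0, "ay": 0, "az": 0, "hand": 0.5},
    {"x": 0, "y": 0, "z": -0.15, "ax": 0, "ay": 0, "az": 0, "hand": 0.5},
    {"x": 0, "y": 0, "z": -0.2, "ax": 0, "ay": 0, "az": 0, "hand": 0.5},
    {"x": 0, "y": 0, "z": -0.2, "ax": 0, "ay": 0, "az": 0, "hand": 0.5},
  ],
)

```text
clock: 7.0
ee_pos: [566.3, 28.1, 43.2]
tcp_rot: [3.14, 0.002, 1.767]
contact_force: [0.8, -6.1, 1.5]
grip_width: 54.9
```

play_rows(
  increments=[
    {"x": 0, "y": 0, "z": 0, "ax": 0, "ay": 0, "az": 0, "hand": 0},
    {"x": 0, "y": 0, "z": 0, "ax": 0, "ay": 0, "az": 0, "hand": -1},
    {"x": 0, "y": 0, "z": 0, "ax": 0, "ay": 0, "az": 0, "hand": -1},
    {"x": 0, "y": 0, "z": 0, "ax": 0, "ay": 0, "az": 0, "hand": -1},
    {"x": 0, "y": 0, "z": 0, "ax": 0, "ay": 0, "az": 0, "hand": -1},
    {"x": 0, "y": 0, "z": 0, "ax": 0, "ay": 0, "az": 0, "hand": -1},
  ],
)

```text
clock: 7.6
ee_pos: [565.2, 29.5, 42.5]
tcp_rot: [-3.141, -0.0, 1.768]
contact_force: [-0.1, -0.2, -0.4]
grip_width: 84.1
```

play_rows(
  increments=[
    {"x": 0.2, "y": -1, "z": 0, "ax": 0, "ay": 0, "az": 0, "hand": -1},
    {"x": 0.5, "y": -2.5, "z": 0, "ax": 0, "ay": 0, "az": 0, "hand": -1},
    {"x": 0.8, "y": -4, "z": 0, "ax": 0, "ay": 0, "az": 0, "hand": -1},
    {"x": 1.1, "y": -5.5, "z": 0, "ax": 0, "ay": 0, "az": 0, "hand": -1},
    {"x": 1.3, "y": -6.5, "z": 0, "ax": 0, "ay": 0, "az": 0, "hand": -1},
    {"x": 1.3, "y": -6.5, "z": 0, "ax": 0, "ay": 0, "az": 0, "hand": -1},
  ],
)

```text
clock: 8.2
ee_pos: [579.0, -38.1, 42.6]
tcp_rot: [3.141, 0.001, 1.765]
contact_force: [-0.3, 1.1, -0.1]
grip_width: 87.2
```

play_rows(
  increments=[
    {"x": 0, "y": 0, "z": 0, "ax": 0, "ay": 0, "az": 0, "hand": 0},
    {"x": 0, "y": 0, "z": 0, "ax": 0, "ay": 0, "az": 0, "hand": 0.5},
    {"x": 0, "y": 0, "z": 0, "ax": 0, "ay": 0, "az": 0, "hand": 0.5},
    {"x": 0, "y": 0, "z": 0, "ax": 0, "ay": 0, "az": 0, "hand": 0.5},
    {"x": 0, "y": 0, "z": 0, "ax": 0, "ay": 0, "az": 0, "hand": 0.5},
    {"x": 0, "y": 0, "z": 0, "ax": 0, "ay": 0, "az": 0, "hand": 0.5},
    {"x": 0, "y": 0, "z": 0, "ax": 0, "ay": 0, "az": 0, "hand": 0.5},
    {"x": 0, "y": 0, "z": 0, "ax": 0, "ay": 0, "az": 0, "hand": 0.5},
  ],
  force=15,
)

```text
clock: 9.0
ee_pos: [578.3, -35.7, 42.6]
tcp_rot: [3.141, -0.0, 1.767]
contact_force: [0.2, 1.1, 0.5]
grip_width: 54.9
```

play_rows(
  increments=[
    {"x": 0, "y": 0, "z": 0.1, "ax": 0, "ay": 0, "az": 0, "hand": 0.5},
    {"x": 0, "y": 0, "z": 0.2, "ax": 0, "ay": 0, "az": 0, "hand": 0.5},
    {"x": 0, "y": 0, "z": 0.2, "ax": 0, "ay": 0, "az": 0, "hand": 0.5},
  ],
)

```text
clock: 9.3
ee_pos: [578.1, -36.0, 44.5]
tcp_rot: [-3.141, 0.0, 1.767]
contact_force: [-0.1, -0.0, -1.3]
grip_width: 55.1
```

Lifted. I'll slide it towards -y, about 17.7 mm expected.

play_rows(
  increments=[
    {"x": 0.04, "y": -0.2, "z": 0, "ax": 0, "ay": 0, "az": 0, "hand": 0.5},
    {"x": 0.08, "y": -0.4, "z": 0, "ax": 0, "ay": 0, "az": 0, "hand": 0.5},
    {"x": 0.12, "y": -0.6, "z": 0, "ax": 0, "ay": 0, "az": 0, "hand": 0.5},
    {"x": 0.16, "y": -0.8, "z": 0, "ax": 0, "ay": 0, "az": 0, "hand": 0.5},
    {"x": 0.2, "y": -1.0, "z": 0, "ax": 0, "ay": 0, "az": 0, "hand": 0.5},
    {"x": 0.24, "y": -1.2, "z": 0, "ax": 0, "ay": 0, "az": 0, "hand": 0.5},
    {"x": 0.24, "y": -1.2, "z": 0, "ax": 0, "ay": 0, "az": 0, "hand": 0.5},
  ],
)

```text
clock: 10.0
ee_pos: [580.6, -48.3, 44.4]
tcp_rot: [-3.141, 0.0, 1.767]
contact_force: [-0.4, 1.2, -1.0]
grip_width: 55.0
```

play_rows(
  increments=[
    {"x": 0.01, "y": -0.05, "z": 0, "ax": 0, "ay": 0, "az": 0, "hand": 0.5},
    {"x": 0.02, "y": -0.1, "z": 0, "ax": 0, "ay": 0, "az": 0, "hand": 0.5},
    {"x": 0.03, "y": -0.15, "z": 0, "ax": 0, "ay": 0, "az": 0, "hand": 0.5},
    {"x": 0.03, "y": -0.15, "z": 0, "ax": 0, "ay": 0, "az": 0, "hand": 0.5},
  ],
)

```text
clock: 10.4
ee_pos: [580.9, -49.4, 44.5]
tcp_rot: [-3.141, 0.0, 1.767]
contact_force: [-0.7, 0.6, -1.9]
grip_width: 55.1
```

play_rows(
  increments=[
    {"x": 0.01, "y": -0.05, "z": 0, "ax": 0, "ay": 0, "az": 0, "hand": 0.5},
    {"x": 0.02, "y": -0.1, "z": 0, "ax": 0, "ay": 0, "az": 0, "hand": 0.5},
    {"x": 0.02, "y": -0.1, "z": 0, "ax": 0, "ay": 0, "az": 0, "hand": 0.5},
  ],
)

```text
clock: 10.7
ee_pos: [581.2, -50.5, 44.5]
tcp_rot: [-3.142, 0.0, 1.767]
contact_force: [-0.5, 1.2, -1.1]
grip_width: 54.7
```

play_rows(
  increments=[
    {"x": 0.01, "y": -0.05, "z": 0, "ax": 0, "ay": 0, "az": 0, "hand": 0.5},
    {"x": 0.02, "y": -0.1, "z": 0, "ax": 0, "ay": 0, "az": 0, "hand": 0.5},
    {"x": 0.02, "y": -0.1, "z": 0, "ax": 0, "ay": 0, "az": 0, "hand": 0.5},
  ],
)

```text
clock: 11.0
ee_pos: [581.4, -51.5, 44.5]
tcp_rot: [3.142, 0.0, 1.767]
contact_force: [-0.5, 1.5, -2.0]
grip_width: 54.8
```

play_rows(
  increments=[
    {"x": 0.01, "y": -0.04, "z": 0, "ax": 0, "ay": 0, "az": 0, "hand": 0.5},
    {"x": 0.01, "y": -0.07, "z": 0, "ax": 0, "ay": 0, "az": 0, "hand": 0.5},
    {"x": 0.01, "y": -0.07, "z": 0, "ax": 0, "ay": 0, "az": 0, "hand": 0.5},
  ],
)

```text
clock: 11.3
ee_pos: [581.5, -52.1, 44.6]
tcp_rot: [3.141, 0.0, 1.767]
contact_force: [-0.3, 1.9, -1.8]
grip_width: 54.9
```

play_rows(
  increments=[
    {"x": 0.01, "y": -0.04, "z": 0, "ax": 0, "ay": 0, "az": 0, "hand": 0.5},
    {"x": 0.02, "y": -0.07, "z": 0, "ax": 0, "ay": 0, "az": 0, "hand": 0.5},
    {"x": 0.02, "y": -0.07, "z": 0, "ax": 0, "ay": 0, "az": 0, "hand": 0.5},
  ],
)

```text
clock: 11.6
ee_pos: [581.6, -52.8, 44.6]
tcp_rot: [-3.142, 0.0, 1.767]
contact_force: [-0.2, 1.5, -1.7]
grip_width: 55.0
```

play_rows(
  increments=[
    {"x": 0.01, "y": -0.04, "z": 0, "ax": 0, "ay": 0, "az": 0, "hand": 0.5},
    {"x": 0.01, "y": -0.07, "z": 0, "ax": 0, "ay": 0, "az": 0, "hand": 0.5},
    {"x": 0.01, "y": -0.07, "z": 0, "ax": 0, "ay": 0, "az": 0, "hand": 0.5},
  ],
)

```text
clock: 11.9
ee_pos: [581.8, -53.5, 44.6]
tcp_rot: [3.142, 0.0, 1.767]
contact_force: [-0.4, 1.6, -1.4]
grip_width: 55.1
```

play_rows(
  increments=[
    {"x": 0.01, "y": -0.04, "z": 0, "ax": 0, "ay": 0, "az": 0, "hand": 0.5},
    {"x": 0.02, "y": -0.07, "z": 0, "ax": 0, "ay": 0, "az": 0, "hand": 0.5},
    {"x": 0.02, "y": -0.07, "z": 0, "ax": 0, "ay": 0, "az": 0, "hand": 0.5},
  ],
)

```text
clock: 12.2
ee_pos: [581.9, -53.9, 44.6]
tcp_rot: [-3.142, -0.0, 1.767]
contact_force: [-0.4, 2.5, -1.2]
grip_width: 54.8
```

play_rows(
  increments=[
    {"x": 0.01, "y": -0.04, "z": 0, "ax": 0, "ay": 0, "az": 0, "hand": 0.5},
    {"x": 0.02, "y": -0.07, "z": 0, "ax": 0, "ay": 0, "az": 0, "hand": 0.5},
    {"x": 0.02, "y": -0.07, "z": 0, "ax": 0, "ay": 0, "az": 0, "hand": 0.5},
  ],
)

```text
clock: 12.5
ee_pos: [581.9, -54.1, 44.6]
tcp_rot: [-3.141, -0.001, 1.767]
contact_force: [-0.1, 5.3, -0.5]
grip_width: 54.9
```

play_rows(
  increments=[
    {"x": 0.01, "y": -0.04, "z": 0, "ax": 0, "ay": 0, "az": 0, "hand": 0.5},
    {"x": 0.01, "y": -0.07, "z": 0, "ax": 0, "ay": 0, "az": 0, "hand": 0.5},
    {"x": 0.01, "y": -0.07, "z": 0, "ax": 0, "ay": 0, "az": 0, "hand": 0.5},
  ],
)

```text
clock: 12.8
ee_pos: [581.9, -54.2, 44.6]
tcp_rot: [-3.141, -0.002, 1.767]
contact_force: [-1.0, 6.6, 0.6]
grip_width: 54.7
```

Packed on the -y side too. I'll lower it, release, then rise.

play_rows(
  increments=[
    {"x": 0, "y": 0, "z": -0.05, "ax": 0, "ay": 0, "az": 0, "hand": 0.5},
    {"x": 0, "y": 0, "z": -0.1, "ax": 0, "ay": 0, "az": 0, "hand": 0.5},
    {"x": 0, "y": 0, "z": -0.15, "ax": 0, "ay": 0, "az": 0, "hand": 0.5},
    {"x": 0, "y": 0, "z": -0.2, "ax": 0, "ay": 0, "az": 0, "hand": 0.5},
    {"x": 0, "y": 0, "z": -0.2, "ax": 0, "ay": 0, "az": 0, "hand": 0.5},
  ],
)

```text
clock: 13.3
ee_pos: [581.8, -54.3, 42.9]
tcp_rot: [-3.141, -0.002, 1.767]
contact_force: [-1.4, 7.4, 1.7]
grip_width: 54.6
```

play_rows(
  increments=[
    {"x": 0, "y": 0, "z": 0, "ax": 0, "ay": 0, "az": 0, "hand": 0},
    {"x": 0, "y": 0, "z": 0, "ax": 0, "ay": 0, "az": 0, "hand": -1},
    {"x": 0, "y": 0, "z": 0, "ax": 0, "ay": 0, "az": 0, "hand": -1},
    {"x": 0, "y": 0, "z": 0, "ax": 0, "ay": 0, "az": 0, "hand": -1},
    {"x": 0, "y": 0, "z": 0, "ax": 0, "ay": 0, "az": 0, "hand": -1},
    {"x": 0, "y": 0, "z": 0, "ax": 0, "ay": 0, "az": 0, "hand": -1},
  ],
)

```text
clock: 13.9
ee_pos: [582.4, -55.9, 42.6]
tcp_rot: [3.141, 0.0, 1.767]
contact_force: [0.4, 1.2, 0.2]
grip_width: 83.9
```

play_rows(
  increments=[
    {"x": 0, "y": 0, "z": 2, "ax": 0, "ay": 0, "az": 0, "hand": -1},
    {"x": 0, "y": 0, "z": 5, "ax": 0, "ay": 0, "az": 0, "hand": -1},
    {"x": 0, "y": 0, "z": 9, "ax": 0, "ay": 0, "az": 0, "hand": -1},
    {"x": 0, "y": 0, "z": 13, "ax": 0, "ay": 0, "az": 0, "hand": -1},
    {"x": 0, "y": 0, "z": 18, "ax": 0, "ay": 0, "az": 0, "hand": -1},
  ],
)

```text
clock: 14.4
ee_pos: [581.0, -55.4, 222.8]
tcp_rot: [-3.138, -0.001, 1.767]
contact_force: [2.0, 0.1, -0.8]
grip_width: 87.1
```

play_rows(
  increments=[
    {"x": -1, "y": -4.3, "z": 0, "ax": 0, "ay": 0, "az": 3, "hand": -1},
    {"x": -2, "y": -8.9, "z": 0, "ax": 0, "ay": 0, "az": 6, "hand": -1},
    {"x": -3, "y": -13.5, "z": 0, "ax": 0, "ay": 0, "az": 9, "hand": -1},
    {"x": -4, "y": -18, "z": 0, "ax": 0, "ay": 0, "az": 12, "hand": -1},
    {"x": -4.8, "y": -22.5, "z": 0, "ax": 0, "ay": 0, "az": 12, "hand": -1},
    {"x": -5.2, "y": -26, "z": 0, "ax": 0, "ay": 0, "az": 12, "hand": -1},
    {"x": -5.2, "y": -26, "z": 0, "ax": 0, "ay": 0, "az": 12, "hand": -1},
    {"x": -5.2, "y": -26, "z": 0, "ax": 0, "ay": 0, "az": 12, "hand": -1},
  ],
)

```text
clock: 15.2
ee_pos: [529.6, -316.1, 222.2]
tcp_rot: [-3.142, -0.001, 1.975]
contact_force: [0.1, 1.0, 1.0]
grip_width: 87.2
```

```bash
cat > seg.py <<'E'
from h import *
def seg(n,f,lo,hi,box,tag):
    P=cloud(n,f["d"]); z=P[...,2]; m=np.zeros(z.shape,np.uint8); u0,u1,v0,v1=box
    m[v0:v1,u0:u1]=((z>lo)&(z<hi)&(f["d"]>0))[v0:v1,u0:u1]
    k,l,s,c=cv2.connectedComponentsWithStats(m)
    for i in range(1,k):
        if s[i,4]<25: continue
        q=P[l==i]; r=cv2.minAreaRect(q[:,:2].astype(np.float32))
        print(tag,s[i,4],"z",np.median(q[:,2]).round(1),"rect",np.round(r[0],1),np.round(r[1],1),round(r[2],1),"mean",q.mean(0).round(1))
E
python3 - <<'E'
from seg import *
im,d=ctrl.read_camera("top"); cv2.imwrite("pics/top1.png",im); np.savez("top1.npz",im=im,d=d); f=dict(d=d)
seg("top",f,94,120,(285,395,150,220),"row tall"); seg("top",f,60,93,(285,395,150,220),"row short/plate")
o=ctrl.observe(); print(o["ee_pos"],o["tcp_rot"])
E
```

```text
row tall 336 z 105.9 rect [580.6 -54.1] [55.1 40.2] 11.0 mean [580.3 -53.9 105.8]
row tall 333 z 106.2 rect [565.   28.8] [55.3 39.8] 11.7 mean [564.7  28.6 106. ]
row short/plate 691 z 80.6 rect [ 593.9 -116. ] [97.9 82.1] 10.3 mean [ 595.6 -117.3   80.2]
row short/plate 381 z 80.2 rect [557.7  70.3] [97.1 43.4] 11.0 mean [556.6  71.6  79.9]
[ 529.79778363 -314.8975736   222.17334021] [-3.14137490e+00 -1.58640700e-03  1.97632268e+00]
```

The gap is now about 44 mm (centres 84.3 mm apart), with its midpoint at (572.8, -12.7). I'll descend on the spare.

play_rows(
  increments=[
    {"x": 0, "y": 0, "z": -4.5, "ax": 0, "ay": 0, "az": 0, "hand": -1},
    {"x": 0, "y": 0, "z": -8.5, "ax": 0, "ay": 0, "az": 0, "hand": -1},
    {"x": 0, "y": 0, "z": -11.5, "ax": 0, "ay": 0, "az": 0, "hand": -1},
    {"x": 0, "y": 0, "z": -14, "ax": 0, "ay": 0, "az": 0, "hand": -1},
    {"x": 0, "y": 0, "z": -16, "ax": 0, "ay": 0, "az": 0, "hand": -1},
    {"x": 0, "y": 0, "z": -17.5, "ax": 0, "ay": 0, "az": 0, "hand": -1},
    {"x": 0, "y": 0, "z": -18.5, "ax": 0, "ay": 0, "az": 0, "hand": -1},
    {"x": 0, "y": 0, "z": -18.5, "ax": 0, "ay": 0, "az": 0, "hand": -1},
  ],
)

```text
clock: 16.05
ee_pos: [529.9, -314.2, 36.5]
tcp_rot: [-3.141, -0.002, 1.978]
contact_force: [-0.0, 0.8, -0.7]
grip_width: 86.9
```

play_rows(
  increments=[
    {"x": 0, "y": 0, "z": 0, "ax": 0, "ay": 0, "az": 0, "hand": 0},
    {"x": 0, "y": 0, "z": 0, "ax": 0, "ay": 0, "az": 0, "hand": 0.5},
    {"x": 0, "y": 0, "z": 0, "ax": 0, "ay": 0, "az": 0, "hand": 0.5},
    {"x": 0, "y": 0, "z": 0, "ax": 0, "ay": 0, "az": 0, "hand": 0.5},
    {"x": 0, "y": 0, "z": 0, "ax": 0, "ay": 0, "az": 0, "hand": 0.5},
    {"x": 0, "y": 0, "z": 0, "ax": 0, "ay": 0, "az": 0, "hand": 0.5},
    {"x": 0, "y": 0, "z": 0, "ax": 0, "ay": 0, "az": 0, "hand": 0.5},
    {"x": 0, "y": 0, "z": 0, "ax": 0, "ay": 0, "az": 0, "hand": 0.5},
  ],
  force=18,
)

```text
clock: 16.85
ee_pos: [530.6, -315.8, 38.0]
tcp_rot: [3.141, 0.001, 1.977]
contact_force: [-0.0, 0.6, 4.6]
grip_width: 55.1
```

```bash
python3 - <<'E'
from h import *
o=ctrl.observe(); print(o["ee_pos"],o["tcp_rot"],o["contact_force"],o["grip_width"])
E
```

```text
[ 530.61837237 -315.82056838   38.03492851] [3.14111042e+00 9.25844225e-04 1.97674052e+00] [-0.02417532  0.60085239  4.56831607] 55.1276924039497
```

play_rows(
  increments=[
    {"x": 0, "y": 0, "z": 0.5, "ax": 0, "ay": 0, "az": 0, "hand": 0.5},
    {"x": 0, "y": 0, "z": 2, "ax": 0, "ay": 0, "az": 0, "hand": 0.5},
    {"x": 0, "y": 0, "z": 5, "ax": 0, "ay": 0, "az": 0, "hand": 0.5},
    {"x": 0, "y": 0, "z": 9, "ax": 0, "ay": 0, "az": 0, "hand": 0.5},
    {"x": 0, "y": 0, "z": 12.5, "ax": 0, "ay": 0, "az": 0, "hand": 0.5},
    {"x": 0, "y": 0, "z": 15, "ax": 0, "ay": 0, "az": 0, "hand": 0.5},
    {"x": 0, "y": 0, "z": 15, "ax": 0, "ay": 0, "az": 0, "hand": 0.5},
  ],
)

```text
clock: 17.55
ee_pos: [532.3, -317.2, 192.5]
tcp_rot: [3.138, 0.008, 1.977]
contact_force: [0.4, -0.1, -2.3]
grip_width: 54.9
```

play_rows(
  increments=[
    {"x": 0.4, "y": 2.5, "z": 0, "ax": 0, "ay": 0, "az": -1.5, "hand": 0.5},
    {"x": 0.9, "y": 6.5, "z": 0, "ax": 0, "ay": 0, "az": -3.5, "hand": 0.5},
    {"x": 1.5, "y": 11, "z": 0, "ax": 0, "ay": 0, "az": -5.5, "hand": 0.5},
    {"x": 2.2, "y": 15.5, "z": 0, "ax": 0, "ay": 0, "az": -7.5, "hand": 0.5},
    {"x": 2.9, "y": 20, "z": 0, "ax": 0, "ay": 0, "az": -9.5, "hand": 0.5},
    {"x": 3.5, "y": 24.5, "z": 0, "ax": 0, "ay": 0, "az": -11, "hand": 0.5},
    {"x": 4, "y": 28, "z": 0, "ax": 0, "ay": 0, "az": -12, "hand": 0.5},
    {"x": 4.2, "y": 30.3, "z": 0, "ax": 0, "ay": 0, "az": -12, "hand": 0.5},
  ],
)

```text
clock: 18.35
ee_pos: [570.9, -9.4, 186.1]
tcp_rot: [-3.139, -0.002, 1.769]
contact_force: [-1.2, -0.4, -1.7]
grip_width: 55.1
```

play_rows(
  increments=[
    {"x": 0, "y": 0, "z": 0, "ax": 0, "ay": 0, "az": 0, "hand": 0.5},
    {"x": 0, "y": 0, "z": 0, "ax": 0, "ay": 0, "az": 0, "hand": 0.5},
    {"x": 0, "y": 0, "z": 0, "ax": 0, "ay": 0, "az": 0, "hand": 0.5},
  ],
)

```text
clock: 18.65
ee_pos: [571.8, -13.4, 186.9]
tcp_rot: [-3.14, -0.0, 1.767]
contact_force: [0.2, -0.3, -1.8]
grip_width: 55.1
```

```bash
python3 - <<'E'
from h import *
im,d=ctrl.read_camera("side"); np.savez("side2.npz",im=im,d=d)
cv2.imwrite("pics/side2.png",cv2.resize(im[60:290,230:430],None,fx=2.6,fy=2.6,interpolation=cv2.INTER_CUBIC))
o=ctrl.observe(); print(o["ee_pos"],o["tcp_rot"],o["contact_force"],o["grip_width"])
E
```

```text
[571.91904283 -13.65452564 187.04380358] [-3.14056868e+00 -4.26398166e-05  1.76604491e+00] [ 0.59064457  0.24849096 -1.44684528] 55.096779896563525
```

View pics/side2.png

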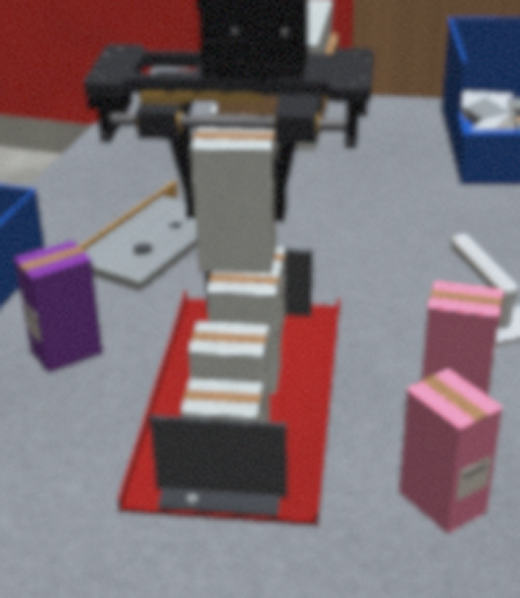

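The spare hangs upright between the fingers, its face at about crop (235,205). tall_a and short_a stand in front of it, at (230,335) and (225,390). I'll measure its offset along the row from the side depth.

```bash
python3 - <<'E'
from h import *
f=np.load("side2.npz"); P=cloud("side",f["d"])
a=np.deg2rad(11.2); ex=np.array([np.cos(a),np.sin(a),0]); ey=np.array([-np.sin(a),np.cos(a),0])
def px(x0,x1,y0,y1): return P[60+int(y0/2.6):60+int(y1/2.6),230+int(x0/2.6):230+int(x1/2.6)].reshape(-1,3)
q=px(205,265,165,255); c=q.mean(0); n=np.linalg.svd(q-c)[2][2]; n*=np.sign(n@ey)
print("spare +y face: s",(q@ey).mean().round(2),"c",c.round(1),"normal",n.round(3),"z range",q[:,2].min().round(),q[:,2].max().round())
q=P[60:290,230:430].reshape(-1,3); q=q[(abs((q-[572.8,-12.7,0])@ex)<35)]
for nm,lo,hi,s0,s1 in(("short_a top",78,84,-80,-10),("tall a top",103,109,-115,-55),("tall b top",103,109,-190,-130),("spare top",246,256,-170,-90)):
    k=q[(q[:,2]>lo)&(q[:,2]<hi)&(q@ey>s0)&(q@ey<s1)]
    if len(k): print(nm,len(k),"s",np.percentile(k@ey,[1,50,99]).round(1),"x",np.percentile(k@ex,[1,50,99]).round(1),"z",np.median(k[:,2]).round(1))
g=np.array([571.9,-13.6,0]);print("tcp s,x",g@ey,g@ex)
for nm,c in(("ta",[565.,28.8,0]),("tb",[580.6,-54.1,0])): print(nm,np.dot(c,ey),np.dot(c,ex))
E
```

```text
spare +y face: s -99.46 c [567.3  10.9 203.3] normal [0.94  0.341 0.028] z range 165.0 561.0
short_a top 457 s [-60.3 -35.7 -13.6] x [534.5 561.4 589.4] z 82.2
tall a top 365 s [-97.6 -73.9 -56.8] x [534.7 561.2 588.8] z 107.4
tall b top 238 s [-176.  -154.3 -140.7] x [533.9 560.1 588.3] z 107.3
spare top 311 s [-134.1 -112.3  -99.5] x [531.9 560.9 593.4] z 250.1
tcp s,x -124.42361557545097 558.366666167611
ta -81.49089996522744 559.8336120874284
tb -165.84213822270698 559.0344847947401
```

```bash
python3 - <<'E'
from h import *
f=np.load("side2.npz"); P=cloud("side",f["d"])
a=np.deg2rad(11.2); ex=np.array([np.cos(a),np.sin(a),0]); ey=np.array([-np.sin(a),np.cos(a),0])
q=P[60:290,230:430][f["d"][60:290,230:430]>0]
s,x,z=q@ey,q@ex,q[:,2]
def face(nm,z0,z1,s0,s1):
    k=q[(z>z0)&(z<z1)&(s>s0)&(s<s1)&(x>540)&(x<578)]
    m=np.median(k@ey); k=k[abs(k@ey-m)<4]; c=k.mean(0)
    A=np.c_[k@ex-c@ex,k[:,2]-c[2],np.ones(len(k))]; r=np.linalg.lstsq(A,k@ey,rcond=None)[0]
    print(nm,len(k),"face s",r[2].round(2),"slope along x, z",r[:2].round(3),"zc",c[2].round())
face("spare",165,235,-115,-85)
face("tall_a",86,102,-75,-45)
face("tall_b",86,102,-150,-136)
face("short_a",55,76,-32,-10)
E
```

```text
spare 682 face s -101.14 slope along x, z [ 0.006 -0.004] zc 201.0
tall_a 129 face s -58.72 slope along x, z [-0.005  0.01 ] zc 94.0
tall_b 114 face s -143.09 slope along x, z [ 0.001 -0.01 ] zc 94.0
short_a 173 face s -14.52 slope along x, z [-0.001 -0.016] zc 66.0
```

The spare's +y face sits within 0.3 mm of the gap's centre line, and is parallel. I'll add 1 mm in x and lower.

play_rows(
  increments=[
    {"x": 0.1, "y": 0.05, "z": -1, "ax": 0, "ay": 0, "az": 0, "hand": 0.5},
    {"x": 0.1, "y": 0.05, "z": -2, "ax": 0, "ay": 0, "az": 0, "hand": 0.5},
    {"x": 0.1, "y": 0.05, "z": -3, "ax": 0, "ay": 0, "az": 0, "hand": 0.5},
    {"x": 0.1, "y": 0.05, "z": -3.5, "ax": 0, "ay": 0, "az": 0, "hand": 0.5},
    {"x": 0.1, "y": 0.05, "z": -4, "ax": 0, "ay": 0, "az": 0, "hand": 0.5},
    {"x": 0.1, "y": 0.05, "z": -4.5, "ax": 0, "ay": 0, "az": 0, "hand": 0.5},
    {"x": 0.1, "y": 0.05, "z": -4.8, "ax": 0, "ay": 0, "az": 0, "hand": 0.5},
    {"x": 0.1, "y": 0.05, "z": -5.1, "ax": 0, "ay": 0, "az": 0, "hand": 0.5},
  ],
)

```text
clock: 19.5
ee_pos: [573.4, -12.0, 136.4]
tcp_rot: [3.141, 0.0, 1.767]
contact_force: [0.5, 0.2, -1.7]
grip_width: 54.9
```

```bash
python3 - <<'E'
from h import *
o=ctrl.observe(); print(o["ee_pos"],o["tcp_rot"],o["contact_force"])
E
```

```text
[573.41240008 -12.0020592  136.41274273] [3.14128076e+00 1.12762410e-04 1.76749321e+00] [ 0.4769156   0.18183364 -1.73089815]
```

play_rows(
  increments=[
    {"x": 0, "y": 0, "z": 0, "ax": 0, "ay": 0, "az": 0, "hand": 0.5},
    {"x": 0, "y": 0, "z": 0, "ax": 0, "ay": 0, "az": 0, "hand": 0.5},
    {"x": 0, "y": 0, "z": 0, "ax": 0, "ay": 0, "az": 0, "hand": 0.5},
    {"x": 0, "y": 0, "z": 0, "ax": 0, "ay": 0, "az": 0, "hand": 0.5},
  ],
)

```text
clock: 19.9
ee_pos: [573.4, -12.1, 136.8]
tcp_rot: [3.141, 0.0, 1.767]
contact_force: [-0.8, 0.6, -2.0]
grip_width: 55.1
```

```bash
python3 - <<'E'
from h import *
im,d=ctrl.read_camera("side"); P=cloud("side",d)
a=np.deg2rad(11.2); ex=np.array([np.cos(a),np.sin(a),0]); ey=np.array([-np.sin(a),np.cos(a),0])
q=P[60:290,230:430][d[60:290,230:430]>0]
s,x,z=q@ey,q@ex,q[:,2]
def face(nm,z0,z1,s0,s1):
    k=q[(z>z0)&(z<z1)&(s>s0)&(s<s1)&(x>540)&(x<578)]
    m=np.median(k@ey); k=k[abs(k@ey-m)<4]; c=k.mean(0)
    A=np.c_[k@ex-c@ex,k[:,2]-c[2],np.ones(len(k))]; r=np.linalg.lstsq(A,k@ey,rcond=None)[0]
    print(nm,len(k),"face s",r[2].round(2),"slope",r[:2].round(3),"zc",c[2].round())
face("spare",120,190,-115,-85)
face("tall_a",86,102,-75,-45)
o=ctrl.observe(); print(o["ee_pos"],o["tcp_rot"],o["contact_force"])
E
```

```text
spare 618 face s -100.19 slope [ 0.011 -0.004] zc 156.0
tall_a 123 face s -58.72 slope [-0.026 -0.006] zc 94.0
[573.39764144 -12.05710067 136.77447483] [3.14115648e+00 1.88298330e-04 1.76745065e+00] [ 0.44495337  0.04159203 -1.00970345]
```

play_rows(
  increments=[
    {"x": 0.01, "y": -0.07, "z": -0.5, "ax": 0, "ay": 0, "az": 0, "hand": 0.5},
    {"x": 0.01, "y": -0.07, "z": -1, "ax": 0, "ay": 0, "az": 0, "hand": 0.5},
    {"x": 0.01, "y": -0.07, "z": -1.6, "ax": 0, "ay": 0, "az": 0, "hand": 0.5},
    {"x": 0.01, "y": -0.07, "z": -2.2, "ax": 0, "ay": 0, "az": 0, "hand": 0.5},
    {"x": 0.01, "y": -0.07, "z": -2.8, "ax": 0, "ay": 0, "az": 0, "hand": 0.5},
    {"x": 0.01, "y": -0.07, "z": -3.4, "ax": 0, "ay": 0, "az": 0, "hand": 0.5},
    {"x": 0.01, "y": -0.07, "z": -4, "ax": 0, "ay": 0, "az": 0, "hand": 0.5},
  ],
)

```text
clock: 20.65
ee_pos: [573.3, -12.7, 95.9]
tcp_rot: [-3.141, -0.0, 1.767]
contact_force: [-0.1, -0.8, -2.3]
grip_width: 55.1
```

play_rows(
  increments=[
    {"x": 0, "y": 0, "z": -0.6, "ax": 0, "ay": 0, "az": 0, "hand": 0.5},
    {"x": 0, "y": 0, "z": -1.2, "ax": 0, "ay": 0, "az": 0, "hand": 0.5},
    {"x": 0, "y": 0, "z": -1.8, "ax": 0, "ay": 0, "az": 0, "hand": 0.5},
    {"x": 0, "y": 0, "z": -2.4, "ax": 0, "ay": 0, "az": 0, "hand": 0.5},
    {"x": 0, "y": 0, "z": -3, "ax": 0, "ay": 0, "az": 0, "hand": 0.5},
    {"x": 0, "y": 0, "z": -3.5, "ax": 0, "ay": 0, "az": 0, "hand": 0.5},
    {"x": 0, "y": 0, "z": -3.9, "ax": 0, "ay": 0, "az": 0, "hand": 0.5},
    {"x": 0, "y": 0, "z": -4.2, "ax": 0, "ay": 0, "az": 0, "hand": 0.5},
  ],
)

```text
clock: 21.45
ee_pos: [573.3, -12.8, 54.1]
tcp_rot: [-3.141, -0.0, 1.767]
contact_force: [-0.0, -0.6, -1.6]
grip_width: 54.8
```

play_rows(
  increments=[
    {"x": 0, "y": 0, "z": -0.3, "ax": 0, "ay": 0, "az": 0, "hand": 0.5},
    {"x": 0, "y": 0, "z": -0.6, "ax": 0, "ay": 0, "az": 0, "hand": 0.5},
    {"x": 0, "y": 0, "z": -0.8, "ax": 0, "ay": 0, "az": 0, "hand": 0.5},
    {"x": 0, "y": 0, "z": -0.9, "ax": 0, "ay": 0, "az": 0, "hand": 0.5},
    {"x": 0, "y": 0, "z": -0.9, "ax": 0, "ay": 0, "az": 0, "hand": 0.5},
  ],
)

```text
clock: 21.95
ee_pos: [573.3, -12.7, 45.5]
tcp_rot: [-3.141, -0.0, 1.767]
contact_force: [-0.1, 0.2, -2.2]
grip_width: 54.7
```

play_rows(
  increments=[
    {"x": 0, "y": 0, "z": -0.05, "ax": 0, "ay": 0, "az": 0, "hand": 0.5},
    {"x": 0, "y": 0, "z": -0.1, "ax": 0, "ay": 0, "az": 0, "hand": 0.5},
    {"x": 0, "y": 0, "z": -0.1, "ax": 0, "ay": 0, "az": 0, "hand": 0.5},
  ],
)

```text
clock: 22.25
ee_pos: [573.4, -12.7, 44.6]
tcp_rot: [3.142, 0.0, 1.767]
contact_force: [-0.5, -0.4, -1.0]
grip_width: 54.9
```

play_rows(
  increments=[
    {"x": 0, "y": 0, "z": -0.05, "ax": 0, "ay": 0, "az": 0, "hand": 0.5},
    {"x": 0, "y": 0, "z": -0.1, "ax": 0, "ay": 0, "az": 0, "hand": 0.5},
    {"x": 0, "y": 0, "z": -0.1, "ax": 0, "ay": 0, "az": 0, "hand": 0.5},
  ],
)

```text
clock: 22.55
ee_pos: [573.4, -12.7, 44.0]
tcp_rot: [3.141, 0.0, 1.768]
contact_force: [-0.9, -0.1, 3.1]
grip_width: 55.2
```

play_rows(
  increments=[
    {"x": 0, "y": 0, "z": -0.05, "ax": 0, "ay": 0, "az": 0, "hand": 0.5},
    {"x": 0, "y": 0, "z": -0.07, "ax": 0, "ay": 0, "az": 0, "hand": 0.5},
    {"x": 0, "y": 0, "z": -0.07, "ax": 0, "ay": 0, "az": 0, "hand": 0.5},
  ],
)

```text
clock: 22.85
ee_pos: [573.4, -12.8, 44.0]
tcp_rot: [3.141, 0.0, 1.768]
contact_force: [-2.2, 0.6, 7.3]
grip_width: 54.8
```

The carton is on the floor: TCP z is 44.0, 6 mm above where it was gripped on the table, with the force rising. I'll ease off, release and rise.

play_rows(
  increments=[
    {"x": 0, "y": 0, "z": 0.05, "ax": 0, "ay": 0, "az": 0, "hand": 0.5},
    {"x": 0, "y": 0, "z": 0.08, "ax": 0, "ay": 0, "az": 0, "hand": 0.5},
    {"x": 0, "y": 0, "z": 0.08, "ax": 0, "ay": 0, "az": 0, "hand": 0},
    {"x": 0, "y": 0, "z": 0.08, "ax": 0, "ay": 0, "az": 0, "hand": -1},
    {"x": 0, "y": 0, "z": 0.08, "ax": 0, "ay": 0, "az": 0, "hand": -1},
    {"x": 0, "y": 0, "z": 0.08, "ax": 0, "ay": 0, "az": 0, "hand": -1},
    {"x": 0, "y": 0, "z": 0.08, "ax": 0, "ay": 0, "az": 0, "hand": -1},
    {"x": 0, "y": 0, "z": 0.08, "ax": 0, "ay": 0, "az": 0, "hand": -1},
  ],
)

```text
clock: 23.65
ee_pos: [573.3, -12.7, 43.5]
tcp_rot: [-3.141, -0.0, 1.767]
contact_force: [0.1, -0.1, -0.2]
grip_width: 83.9
```

play_rows(
  increments=[
    {"x": 0, "y": 0, "z": 1, "ax": 0, "ay": 0, "az": 0, "hand": -1},
    {"x": 0, "y": 0, "z": 3, "ax": 0, "ay": 0, "az": 0, "hand": -1},
    {"x": 0, "y": 0, "z": 6, "ax": 0, "ay": 0, "az": 0, "hand": -1},
    {"x": 0, "y": 0, "z": 10, "ax": 0, "ay": 0, "az": 0, "hand": -1},
    {"x": 0, "y": 0, "z": 14, "ax": 0, "ay": 0, "az": 0, "hand": -1},
    {"x": 0, "y": 0, "z": 18, "ax": 0, "ay": 0, "az": 0, "hand": -1},
    {"x": 0, "y": 0, "z": 18, "ax": 0, "ay": 0, "az": 0, "hand": -1},
  ],
)

```text
clock: 24.35
ee_pos: [577.3, -13.4, 230.6]
tcp_rot: [3.129, 0.006, 1.768]
contact_force: [0.9, -0.6, -0.4]
grip_width: 86.9
```

play_rows(
  increments=[
    {"x": -4, "y": 3, "z": 0, "ax": 0, "ay": 0, "az": 0, "hand": -1},
    {"x": -8, "y": 6, "z": 0, "ax": 0, "ay": 0, "az": 0, "hand": -1},
    {"x": -10, "y": 10, "z": 0, "ax": 0, "ay": 0, "az": 0, "hand": -1},
    {"x": -12, "y": 14, "z": 0, "ax": 0, "ay": 0, "az": 0, "hand": -1},
    {"x": -13, "y": 18, "z": 0, "ax": 0, "ay": 0, "az": 0, "hand": -1},
    {"x": -13, "y": 22, "z": 0, "ax": 0, "ay": 0, "az": 0, "hand": -1},
    {"x": -13, "y": 22, "z": 0, "ax": 0, "ay": 0, "az": 0, "hand": -1},
  ],
)

```text
clock: 25.05
ee_pos: [442.4, 211.1, 223.8]
tcp_rot: [3.14, -0.002, 1.773]
contact_force: [0.4, -1.1, -0.4]
grip_width: 87.0
```

```bash
python3 - <<'E'
from seg import *
im,d=ctrl.read_camera("top"); np.savez("top3.npz",im=im,d=d); f=dict(d=d)
f0=np.load("top0.npz")
seg("top",f,94,120,(285,395,150,220),"row tall"); seg("top",f,60,93,(285,395,150,220),"row short/plate")
for n in(f0,f): seg("top",n,60,90,(190,225,195,235),"short_d")
dm=(cv2.absdiff(im,f0["im"]).max(2)>60); print("changed px outside row/spare/arm:",[tuple(p) for p in np.argwhere(dm) if not(140<p[0]<230 and 270<p[1]<475)][:8], dm.sum())
a=cv2.resize(im[140:290,180:480],None,fx=2.6,fy=2.6); cv2.imwrite("pics/end.png",a)
o=ctrl.observe(); print(o["clock"],o["ee_pos"],o["contact_force"])
E
```

```text
row tall 997 z 105.8 rect [572.5 -12.8] [ 55.8 124.1] 10.8 mean [572.5 -12.8 105.8]
row short/plate 688 z 80.5 rect [ 593.7 -115.9] [97.8 82.2] 10.6 mean [ 595.5 -117.3   80.1]
row short/plate 381 z 80.5 rect [557.6  70.3] [97.3 43.3] 10.9 mean [556.6  71.6  80. ]
short_d 349 z 74.3 rect [494.9 318.5] [55.1 41.1] 6.7 mean [495.3 317.2  74. ]
short_d 71 z 74.6 rect [502. 332.] [38.2 15.9] 6.5 mean [499.1 332.6  74.7]
changed px outside row/spare/arm: [(np.int64(191), np.int64(231)), (np.int64(192), np.int64(226)), (np.int64(192), np.int64(227)), (np.int64(192), np.int64(228)), (np.int64(192), np.int64(229)), (np.int64(192), np.int64(230)), (np.int64(192), np.int64(231)), (np.int64(192), np.int64(232))] 13922
25.1 [442.5466356  209.07327235 223.62893099] [ 0.01847885 -0.64458791  0.2917057 ]
```

View pics/end.png

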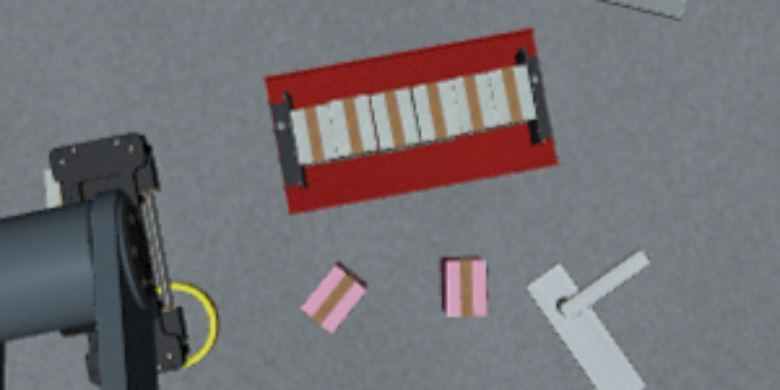

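The end picture shows the row of six standing straight between the plates. All three tall tops are level at 105.8 mm and span 124 mm. Nothing else seen has moved. I'll hand it in.

```bash
python3 -c "
from rig import ctrl
print(ctrl.job_done())"
```

```text
the job is handed in; nothing more can be done
None
```

The spare carton now stands in the row between the two tall ones, and I handed the job in at about 25 s of robot time. No verdict was reported.

- **Opening the gap:** I gripped tall_a and then tall_b at about mid-height and raised each about 2 mm. I slid each about 17 to 18 mm outward until the force rose from about 1.5 N to about 7 N, meaning packed against its end plate. The camera then showed the tall cartons 84.3 mm apart.
- **Placing the spare:** I gripped the spare and turned it 12° into line with the row. I centred it on the gap from the side camera's depth image and lowered it until it touched. The tool was then 6 mm higher than at the pick-up, which matches the tray floor. I released it only after that.
- **Last checks:**
  - The three tall tops are level at 105.8 mm and form one straight block of 56 x 124 mm, in line with the tray at about 11°.
  - The spare was not told apart from its neighbours in that block, so its own spacing was not measured separately after release.
  - The short cartons are upright and did not move after packing.
  - The gripper is open and clear of everything.
- **Not fully checked:** short_d and part of the tape were hidden by the arm in the final picture. I did not compare the other bystanders pixel by pixel. The arm only passed well above them and felt no contact.

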